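Hang a second instrument cassette on the drying hook

TASK

Take the green instrument cassette out of the white draining rack and hang it by its eye on the drying stand's hook, in front of the blue cassette that already hangs there, so that both hang freely, upright and square across the hook bar. Do not knock or shift the blue cassette along the hook, and leave the orange cassette standing in the rack.

Things in the scene. Friction and masses are not known exactly. Their poses are not given: they have to be found in the camera images.
- green_eye (a point): Centre of the eye (46 wide x 40 high) of the loose GREEN cassette, about 0.1 kg; x square to its flat side, y along its width, z up. Below the eye a tray 12 thick (x), 90 wide, 90 high, its underside 110 below this point. Above it a crossbar 66 wide, 8 thick, 10 high, underside 20 above this point; on that a grip tab 10 thick (x), 24 wide (y), 40 high, its middle 50 above this point (mm).
- orange_eye (a point): The same point of the ORANGE cassette, same make and axes. Green and orange stand upright and parallel in the two slots of a white rack, 80 mm apart along x, either order. A slot is 15 mm wide, holds the lowest 30 mm of the tray between two ridges, open above and at the ends; lift straight up.
- blue_eye (a point): The same point of the BLUE cassette, same make and axes. It hangs on the rear of the hook, its crossbar lying on the bar, its flat side square to the bar; its middle is 85 to 105 mm behind the tip. The bar between it and the lip is free. A hung cassette has its eye centre 20 mm below the bar's upper face.
- hook (a point): Tip of the fixed drying stand's hook, a level flat steel bar 20 wide, 6 thick, upper face 190 above the counter. Point: front end of the bar, mid-width, level with its upper face. x runs from the tip along the bar to the post (130 long, post no higher than the bar), y across, z up. At the tip a lip 6 long (x), 20 wide, rises 12 above the upper face. Base plate 12 thick below (mm).
Mind the look-alikes: they are no part of the job. There is more than one size of the part that bears blue_eye; the job needs the smaller.

How it is judged (in metres and radians):
At the end, for the whole second after the job is handed in: Green hangs at rest by its eye on the bar, 8-94 mm behind the tip: eye centre 20 +-8 mm below the bar's top, within 20 mm of its middle line. Blue still hangs at rest and orange stands in the rack, each within 20 mm of its start. All upright to 11 deg; green and blue square to the bar to 20 deg (x of green_eye in the frame of hook between 0.008 and 0.094 m and y of green_eye in the frame of hook between -0.02 and 0.02 m and z of green_eye in the frame of hook between -0.028 and -0.012 m and angle between each of green_eye, blue_eye, orange_eye's own z axis and vertical below 0.2 rad and angle between the x axis of each of green_eye, blue_eye and the x axis of hook, either way round below 0.35 rad and linear speed of each of green, blue below 0.03 m/s and distance of each of blue_eye, orange_eye from where it was at the start of the episode below 0.02 m); the robot touches nothing.
It fails at once if the blue cassette is shifted or swung by more than 40 mm, or knocked off the hook (distance of blue_eye from where it was at the start of the episode above 0.04 m).
It fails at once if the orange cassette is shifted, lifted or tipped by more than 40 mm (distance of orange_eye from where it was at the start of the episode above 0.04 m).
It also fails if it takes over 53 s, if anything falls off the work surface, if the arm or the gripper's body presses on something with over 40 N, if the wrist force passes 120 N, or if a joint passes its speed limit or range.

ROBOT

A 7-joint arm with a two-finger parallel gripper is mounted at the origin on the work surface. World frame = base frame: x ahead of the robot, y to its left, z up, the work surface at z = 0. Lengths are in mm, angles in rad, forces in N, time in s.
With the tool pointing down it reaches from about 400 to 900 mm from the base axis. Payload 5.6 kg.
Tool frame: the origin (TCP) lies midway between the tips of the shut fingers; the grasp point (between the pads) lies 19 mm behind it; z points along the fingers, y is the line along which they close (so a half turn about z gives the same grasp; the last joint's range is limited). The gripper opens to 92 mm and grips with 3 to 60 N. Pads are 20 mm wide; open, the fingers measure 128 mm over their backs; the gripper's body (75 mm by 189 mm) begins 69 mm behind the grasp point.
Start: joints at [1.241, 0.468, -0.012, 1.603, 0.006, 1.071, -0.056], TCP at [183.833, -623.47, 214.592] pointing down, gripper open.
Joint ranges: [-2.53, 2.53], [-0.31, 2.02], [-1.57, 1.55], [0.28, 2.44], [-1.29, 4.43], [0.15, 1.84], [-2.92, 2.92]. Speed limits (rad/s): [2.57, 2.57, 3.14, 3.14, 3.14, 3.14, 3.14].

INTERFACE

Orientations are given as a rotation vector (axis times angle).
In Python, from cell import robot, grip, kin, viewer gives the robot as it stands. Calls block until the motion is done:
- robot.movep(position, orientation): joint-space move of the TCP to a pose.
- robot.servo_line(position, feed=150, rotation=None): straight line of the TCP; rotation=None keeps the orientation; feed is the mean speed in mm/s.
- robot.goto_joints(angles): joint-space move.
- grip(opening, newtons=None): opening from 0.0 (shut) to 1.0 (fully open); newtons is the grip in N (None keeps the last); returns when the fingers have stopped.
- robot.hold(seconds).
- kin.ik(position, orientation): joint angles nearest the present ones, or None.
- robot.observe(): the state.
- viewer.read_camera(name): name is "scene" or "side" or "wrist"; returns the picture (384x512x3 uint8, red, green, blue); there is no depth.
- viewer.camera_info(name): a dict with "camera_matrix" (3x3 intrinsics, pixels), "R" (3x3) and "t" (3): a world point X has camera coordinates R X + t. Camera axes: x right, y down, z forward; pixel columns grow to the right and rows downward; lengths in mm; the calibration is good to about 2 mm. A picture is of the moment at which its call begins: read the wrist's pose just before it. camera_info takes no time and is no camera call; for the wrist camera it gives the pose at the moment of the call.
A pose or a line that the arm cannot do raises robot.IKError and nothing moves.
- robot.job_done(): hands the job in; it is judged then, once.
Trained networks look in the newest picture that a camera, given by its name, has taken for a name from the list of things; names that differ only in an ending like _2 or _b are one class to them, and where a whole thing is asked for, a point or a joint stands for the part that bears it (a point fixed in the world has none). Each returns a list of dicts, best first, with "confidence" (0 to 1); they miss things now and then, are a little off and sometimes report something else, mostly with a low value. They report only what shows in the picture. A call takes as long as a camera call. They do not tell look-alikes from the thing itself.
- viewer.silhouettes(name, camera): "mask" (384x512 bool, what is visible of it).
- viewer.pinpoint(name, camera): "at" ([x, y, z] in mm, in the coordinates of the camera as it stood for that picture, good to about 4 mm: a listed point, or the origin of a listed thing).
The state is a dict: "t": time; "joints": joint angles; "joint_velocities": joint speeds; "joint_torque": joint torques, N m; "tcp_pos": TCP position; "tcp_rot": TCP orientation; "contact_force": force on the tool from outside, world axes, zero at the start; "wrist_torque": the same for the moment, N m; "grip_width": opening from 0.0 (shut) to 1.0 (fully open); "grip_force": force on a finger pad.
Only numpy, scipy, OpenCV 4.12 (cv2) and the standard library are available. Lean on these libraries where they do the work, as an engineer would, in place of code of your own. Each camera call takes 0.05 s, during which the arm holds its last target. There are 200 camera calls.

## Working session

There is one attempt and no reset: what is moved stays moved. The work goes in short steps, each a Python script; the robot and the scene stay as the last script left them, time stands still between calls to the robot, and variables do not carry over. Pictures are saved under pics/ and viewed, at most 10 in all, crops included, and the job is handed in when it is done.

```bash
mkdir -p pics; ls
cat > h.py <<'E'
import numpy as np, cv2
from cell import robot, grip, kin, viewer
def snap(c,fn):
    im=viewer.read_camera(c); cv2.imwrite('pics/'+fn,im[:,:,::-1]); return im
def find(n,c,info):
    R=np.array(info['R']);t=np.array(info['t']);K=np.array(info['camera_matrix'])
    out=[]
    for d in viewer.pinpoint(n,c):
        a=np.array(d['at']);px=K@a;px=px[:2]/px[2]
        out.append((round(d['confidence'],2),(R.T@(a-t)).round(1).tolist(),px.round().tolist()))
    return out
E
python3 - <<'E'
from h import *
ims=[]
for c in ['scene','side']:
    i=viewer.camera_info(c); ims.append(snap(c,c+'0.png'))
    R=np.array(i['R']);print(c,'campos',(-R.T@np.array(i['t'])).round(),'fwd',R[2].round(2))
    for n in ['green_eye','orange_eye','blue_eye','hook']: print(n,find(n,c,i))
o=robot.observe();print(o['t'],o['tcp_rot'])
E
```

```text
pics
scene campos [1169. -336.  902.] fwd [-0.53  0.33 -0.78]
green_eye [(0.92, [650.7, -196.3, 121.6], [179.0, 232.0])]
orange_eye [(0.71, [573.1, -178.9, 120.2], [171.0, 204.0])]
blue_eye [(0.8, [774.7, 266.8, 155.4], [388.0, 176.0]), (0.7, [605.0, 176.4, 171.8], [312.0, 139.0])]
hook [(0.69, [506.3, 183.6, 187.7], [292.0, 109.0])]
side campos [430. 877. 802.] fwd [ 0.18 -0.78 -0.6 ]
green_eye [(0.72, [648.4, -196.9, 124.1], [263.0, 147.0])]
orange_eye [(0.69, [571.1, -183.0, 118.3], [289.0, 155.0])]
blue_eye [(0.66, [772.6, 266.0, 157.2], [158.0, 244.0]), (0.58, [609.3, 178.4, 173.2], [245.0, 221.0])]
hook [(0.57, [506.3, 185.0, 193.7], [294.0, 223.0])]
0.5 [-3.10936045e+00 -4.48831616e-01  4.86310778e-05]
```

```bash
python3 -c "
import cv2,numpy as np
a=[cv2.imread('pics/%s0.png'%c) for c in('scene','side')]
cv2.imwrite('pics/both.png',cv2.resize(np.hstack(a),(800,300)))"
```

```text
(no output)
```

View pics/scene0.png

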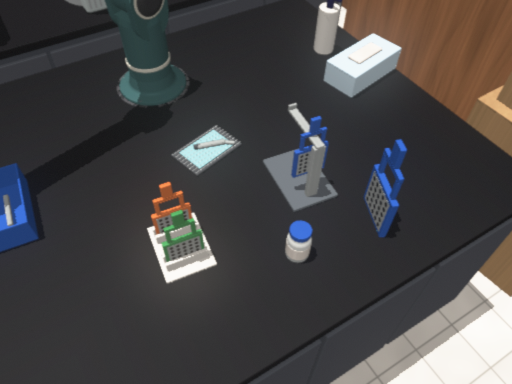

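View pics/side0.png

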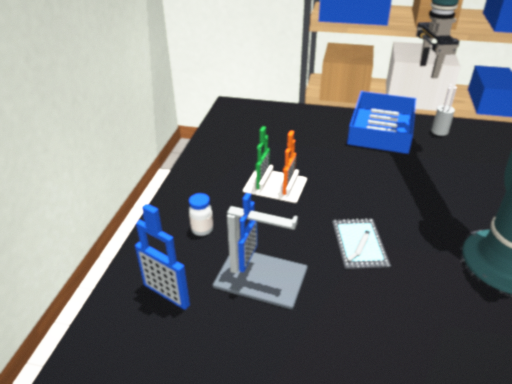

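Blue candidates: scene (312,139), hanging on the hook bar at z≈172, and scene (388,176), larger and standing free on the counter. The first fits because it is on the hook and smaller. The other blue items are a bin at the left edge, the bottle cap and the shelf boxes. I'll confirm in a crop and take close wrist views.

```bash
cat >> h.py <<'E'
from scipy.spatial.transform import Rotation as Ro
def down(a):
    x=np.array([np.cos(a),np.sin(a),0]);z=np.array([0,0,-1.]);y=np.cross(z,x)
    return Ro.from_matrix(np.c_[x,y,z]).as_rotvec()
E
python3 - <<'E'
from h import *
a=cv2.imread('pics/scene0.png')[90:220,260:430];b=cv2.imread('pics/side0.png')[185:315,120:310]
a=cv2.resize(a,None,fx=2.2,fy=2.2,interpolation=2);b=cv2.resize(b,(418,a.shape[0]),interpolation=2)
cv2.imwrite('pics/crop.png',np.hstack([a,b]))
for yaw in (-.17,-.17+np.pi):
    for p in ([650,-196,330],[650,-196,160],[440,188,370],[440,188,230],[555,181,207]):
        q=kin.ik(p,down(yaw)); print(round(yaw,2),p,None if q is None else np.round(q,2).tolist())
robot.movep([590,-190,400],down(-.17+ (np.pi if kin.ik([590,-190,400],down(-.17)) is None else 0)))
i=viewer.camera_info('wrist');snap('wrist','w1.png')
R=np.array(i['R']);print('cam',(-R.T@np.array(i['t'])).round(),R[2].round(2))
for n in ['green_eye','orange_eye']: print(n,find(n,'wrist',i))
print(robot.observe()['t'],np.round(robot.observe()['joints'],2))
E
```

```text
-0.17 [650, -196, 330] [0.39, 0.45, -0.21, 1.37, 0.1, 1.33, -1.57]
-0.17 [650, -196, 160] [0.35, 0.58, -0.15, 1.56, 0.1, 1.01, -1.57]
-0.17 [440, 188, 370] [0.67, 0.26, -1.32, 1.74, 0.26, 1.34, -2.44]
-0.17 [440, 188, 230] [0.54, 0.45, -1.25, 1.94, 0.48, 1.1, -2.65]
-0.17 [555, 181, 207] [0.2, 0.49, -0.76, 1.74, 0.38, 1.07, -2.43]
2.97 [650, -196, 330] [0.69, 0.54, -0.69, 1.35, 0.34, 1.37, 1.4]
2.97 [650, -196, 160] [0.69, 0.68, -0.67, 1.54, 0.46, 1.09, 1.31]
2.97 [440, 188, 370] [0.37, 0.13, -0.91, 1.75, 0.1, 1.31, 0.84]
2.97 [440, 188, 230] [0.55, 0.45, -1.26, 1.94, 0.49, 1.1, 0.49]
2.97 [555, 181, 207] [0.42, 0.65, -1.12, 1.73, 0.63, 1.18, 0.51]
cam [ 655. -202.  570.] [-0.24  0.04 -0.97]
green_eye [(0.59, [648.0, -187.3, 118.0], [248.0, 123.0])]
orange_eye [(0.74, [571.9, -183.6, 118.8], [255.0, 175.0])]
2.875 [ 0.46  0.32 -0.26  1.42  0.08  1.42 -1.55]
```

View pics/crop.png

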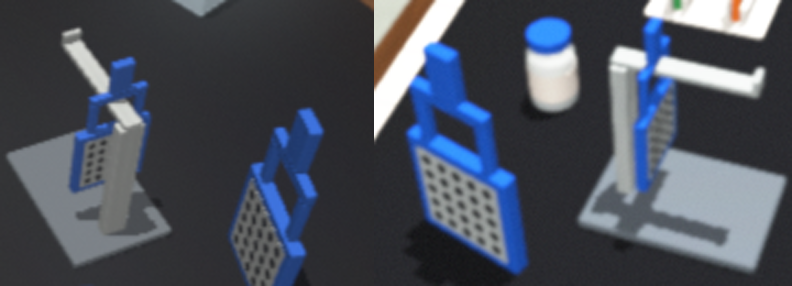

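View pics/w1.png

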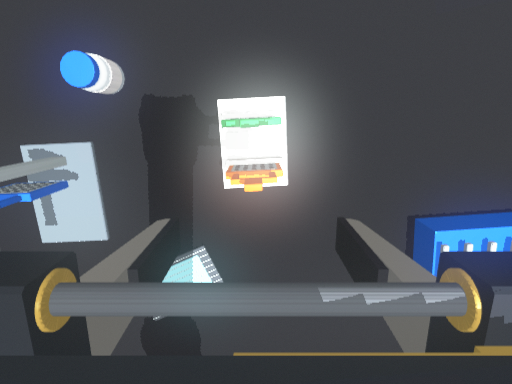

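The crop confirms it: the smaller blue cassette hangs on the hook bar, and the larger look-alike stands free. The wrist view shows green at (250,122), orange at (254,175) and rack corners at about (218,100), (285,96), (288,186), (223,189). Next I'll flip the wrist and view the hook from above.

```bash
cat >> h.py <<'E'
def ray(px,info,z):
    R=np.array(info['R']);t=np.array(info['t']);K=np.array(info['camera_matrix'])
    c=-R.T@t; d=R.T@np.linalg.solve(K,[px[0],px[1],1.]); return (c+d*(z-c[2])/d[2])
E
python3 - <<'E'
from h import *
i=viewer.camera_info('wrist')
im=cv2.imread('pics/w1.png')[:,:,::-1].astype(int)
P=[ray(p,i,6)[:2] for p in [(218,100),(285,96),(288,186),(223,189)]]
print(np.round(P,1).tolist(),[round(float(np.degrees(np.arctan2(*(P[b]-P[a])[::-1]))),1) for a,b in[(0,1),(3,2),(1,2),(0,3)]])
w=im[80:200,200:310];g=(w[...,1]>w[...,0]+35)&(w[...,1]>w[...,2]+25);v,u=np.nonzero(g)
Q=np.array([ray((a+200,b+80),i,150)[:2] for a,b in zip(u,v)]);c=Q.mean(0);_,_,V=np.linalg.svd(Q-c)
print('green',len(Q),c.round(1),np.degrees(np.arctan2(V[0,1],V[0,0])).round(1))
robot.movep([610,182,420],down(np.pi-.1))
i=viewer.camera_info('wrist');im=snap('wrist','w2.png')
print('cam',(-np.array(i['R']).T@np.array(i['t'])).round())
for n in ['hook','blue_eye']: print(n,find(n,'wrist',i))
o=robot.observe();print(o['t'],np.round(o['joints'],2))
E
```

```text
[[694.1, -138.4], [680.6, -255.3], [520.0, -236.5], [535.2, -115.3]] [-96.6, -97.2, 173.3, 171.7]
green 472 [ 649.5 -191.2] 83.1
cam [543. 189. 590.]
hook []
blue_eye [(0.75, [605.6, 177.3, 171.7], [254.0, 164.0]), (0.6, [777.6, 268.3, 156.1], [325.0, 267.0])]
4.9417 [ 0.41  0.65 -1.32  1.3   0.63  1.64  0.67]
```

View pics/w2.png

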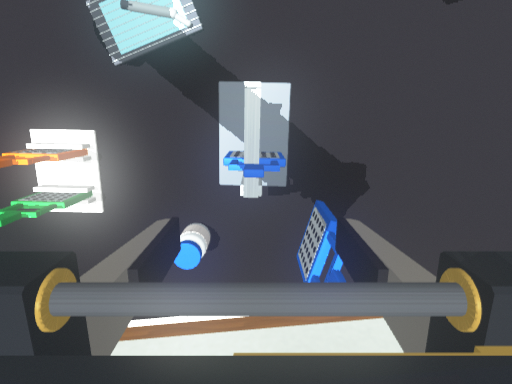

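The wrist view shows the bar running nearly vertically from the lip at (252,84) to the post at about (252,190), with blue square across it at (254,162). Next: measure the bar, then grasp green.

Run:
```python
from h import *
i=viewer.camera_info('wrist');im=cv2.imread('pics/w2.png')
g=im.min(2).astype(int); mx=im.max(2).astype(int)
def mid(r):
    row=g[r,225:285]; x=np.nonzero(row>150)[0]+225; return x.min(),x.max()
for r in (80,84,88,95,105,115,125,135,145): print(r,g[r,236:270:3].tolist())
for pz in (190,): 
  for p in [(252.5,85),(252.5,140)]: print(ray(p,i,pz).round(1))
print('lip top',ray((252.5,81),i,202).round(1))
P=[ray(p,i,12)[:2] for p in [(219,82),(219,186),(290,83),(288,187)]]
print(np.round(P,1).tolist(),[round(float(np.degrees(np.arctan2(*(P[b]-P[a])[::-1]))),1) for a,b in[(0,1),(2,3)]])
```

```text
80 [55, 56, 71, 71, 73, 73, 73, 74, 74, 75, 72, 74]
84 [130, 132, 133, 255, 255, 255, 255, 255, 255, 230, 229, 227]
88 [132, 132, 131, 196, 203, 190, 188, 250, 245, 227, 228, 227]
95 [132, 132, 133, 206, 214, 212, 210, 253, 255, 226, 225, 225]
105 [131, 133, 131, 203, 211, 209, 208, 209, 178, 133, 134, 133]
115 [131, 130, 132, 203, 206, 207, 204, 208, 161, 131, 133, 131]
125 [130, 129, 130, 201, 204, 204, 204, 206, 142, 131, 130, 130]
135 [129, 131, 130, 201, 200, 203, 205, 202, 139, 130, 132, 131]
145 [220, 219, 219, 201, 200, 199, 203, 200, 134, 128, 128, 129]
[505.4 186.  190. ]
[572.  178.9 190. ]
lip top [502.  186.5 202. ]
[[477.5, 126.0], [665.3, 101.1], [492.0, 251.3], [680.7, 232.9]] [-7.6, -5.6]
```

Run:
```python
from h import *
y=np.radians(-7)
rv=down(np.pi+y)
grip(0.65,15)
robot.movep([649.5,-192,235],rv)
i=viewer.camera_info('wrist');im=snap('wrist','w3.png')
for n in ['green_eye','orange_eye']: print(n,find(n,'wrist',i))
o=robot.observe();print(o['t'],np.round(o['joints'],2),o['tcp_pos'])
```

```text
green_eye [(0.72, [647.9, -188.7, 118.9], [258.0, 186.0])]
orange_eye [(0.6, [570.9, -185.0, 120.3], [252.0, 102.0])]
7.275 [ 0.93  0.83 -1.21  1.46  0.78  1.38  1.15] [ 650.03090921 -190.29618712  235.84204919]
```

View pics/w3.png

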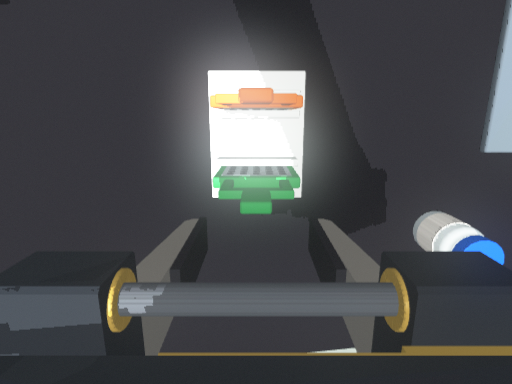

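The fingers straddle green's tab at (256,207), squarely aligned. Orange is clear at (256,95). I'll descend, grip and lift.

Run:
```python
from h import *
i=viewer.camera_info('wrist');print(ray((256,208),i,190).round(1))
robot.servo_line([649.5,-190.5,157],feed=80)
f0=np.array(robot.observe()['contact_force']);print('f0',f0.round(1))
grip(0.0,20)
o=robot.observe();print(o['grip_width']*92,o['grip_force'],np.round(o['contact_force'],1),np.round(o['tcp_pos'],1))
robot.servo_line([649.5,-190.5,200],feed=60)
o=robot.observe();print(o['grip_width']*92,np.round(o['contact_force'],1))
robot.servo_line([649.5,-190.5,375],feed=150)
for c in ('scene','side'):
    i=viewer.camera_info(c);snap(c,c+'1.png');print(find('green_eye',c,i),find('orange_eye',c,i))
o=robot.observe();print(o['t'],np.round(o['tcp_pos'],1),np.round(o['joints'],2),o['grip_width']*92)
```

```text
[ 647.9 -190.9  190. ]
f0 [-0.6 -0.2  0.5]
23.93918055397341 19.995241463184357 [ 0.8 -0.4 -0.6] [ 649.5 -190.7  157. ]
23.472206864281755 [-0.4  1.1 -1.2]
[(0.78, [649.0, -196.4, 339.8], [164.0, 161.0])] [(0.6, [571.2, -181.2, 116.7], [170.0, 205.0])]
[(0.93, [651.1, -191.3, 337.9], [262.0, 77.0])] [(0.93, [570.7, -177.7, 120.2], [289.0, 155.0])]
11.5083 [ 649.4 -190.6  374.6] [ 0.92  0.73 -1.27  1.27  0.69  1.6   1.22] 24.22192349541261
```

Green is held with its eye about 36 mm below the TCP, and orange hasn't moved. Next I'll carry it to just in front of the hook tip and check.

Run:
```python
from h import *
rv=down(np.pi-np.radians(6))
T=np.array([505.4,185.7]);u=np.array([np.cos(.1047),-np.sin(.1047)])
s=T-50*u
for p in [(*s,375),(*s,229.5),(*(T+45*u),229.5)]:
    q=kin.ik(p,rv);print(p,None if q is None else np.round(q,2).tolist())
robot.servo_line([*s,375],feed=200,rotation=rv)
robot.servo_line([*s,229.5],feed=100)
for c in ('scene','side'):
    i=viewer.camera_info(c);snap(c,c+'2.png');print([find(n,c,i) for n in('green_eye','blue_eye','hook')])
i=viewer.camera_info('wrist');snap('wrist','w4.png')
o=robot.observe();print(o['t'],np.round(o['tcp_pos'],1),np.round(o['joints'],2))
a=cv2.imread('pics/scene2.png')[60:210,220:400];b=cv2.imread('pics/side2.png')[150:300,200:380]
cv2.imwrite('pics/crop2.png',cv2.resize(np.hstack([a,b]),(800,333),interpolation=2))
```

```text
(np.float64(455.6738019926745), np.float64(190.92544081741053), 375) [0.67, 0.36, -1.41, 1.7, 0.37, 1.39, 0.67]
(np.float64(455.6738019926745), np.float64(190.92544081741053), 229.5) [0.55, 0.53, -1.31, 1.91, 0.57, 1.15, 0.49]
(np.float64(550.1535782065929), np.float64(180.99710326433052), 229.5) [0.46, 0.66, -1.21, 1.71, 0.65, 1.24, 0.56]
[[(0.84, [457.3, 185.5, 195.5], [282.0, 95.0])], [(0.94, [774.4, 265.9, 154.0], [388.0, 176.0])], [(0.57, [504.8, 185.6, 185.8], [292.0, 109.0])]]
[[(0.84, [452.1, 191.8, 190.9], [320.0, 230.0])], [(0.65, [608.0, 176.8, 173.7], [246.0, 221.0]), (0.63, [774.1, 271.0, 156.9], [157.0, 246.0])], [(0.9, [503.0, 186.0, 192.1], [295.0, 224.0])]]
15.8583 [455.7 190.9 229.5] [ 0.54  0.52 -1.29  1.91  0.56  1.14  0.5 ]
```

View pics/crop2.png

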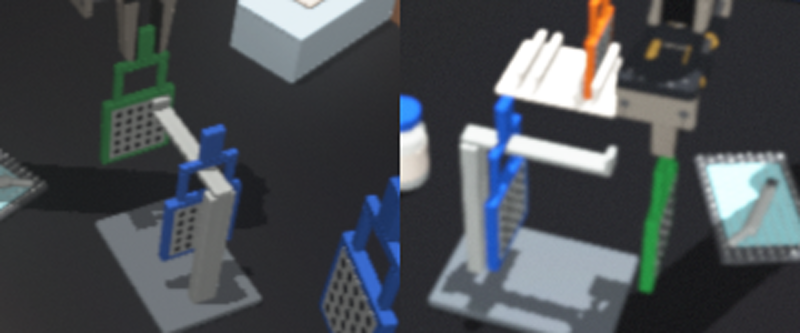

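View pics/w4.png

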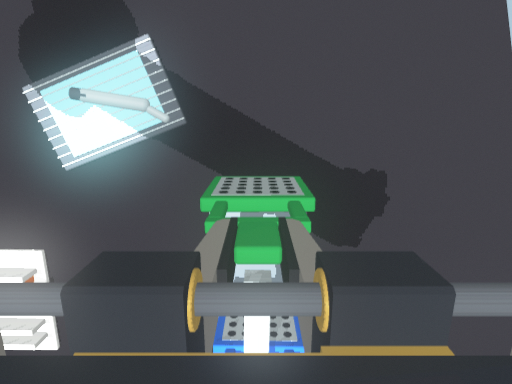

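Green is upright in front of the tip, with its eye at z≈193 and the bar centred in the eye (wrist view column ≈258). I'll thread it on while monitoring force.

Run:
```python
from h import *
T=np.array([505.4,185.7]);u=np.array([np.cos(.1047),-np.sin(.1047)])
f0=np.array(robot.observe()['contact_force'])
def F(): 
    f=np.array(robot.observe()['contact_force'])-f0; return f.round(1)
ok=True
for s in (-25,-8,8,25,45):
    robot.servo_line([*(T+s*u),229.5],feed=60); f=F(); print(s,f)
    if np.linalg.norm(f)>5: ok=False;print('STOP');break
if ok:
    z=229.5
    while z>204:
        z-= 6 if z>214 else 1.5
        robot.servo_line([*(T+45*u),z],feed=40); f=F(); print(round(z,1),f)
        if f[2]>2.5: break
for c in ('scene','side'):
    i=viewer.camera_info(c);snap(c,c+'3.png');print([find(n,c,i) for n in('green_eye','blue_eye')])
o=robot.observe();print(o['t'],np.round(o['tcp_pos'],1))
a=cv2.imread('pics/scene3.png')[60:210,220:400];b=cv2.imread('pics/side3.png')[150:300,200:380]
cv2.imwrite('pics/crop3.png',cv2.resize(np.hstack([a,b]),(800,333),interpolation=2))
```

```text
-25 [-0.4  0.6 -0.7]
-8 [-0.5  0.2 -0.5]
8 [ 0.1  0.5 -0.3]
25 [0.2 0.2 0.2]
45 [-0.3  0.2  0.5]
223.5 [ 0.1 -0.1 -0.1]
217.5 [0.1 0.9 0. ]
211.5 [0.8 0.7 0.1]
210.0 [ 0.5 -0.3 -0.3]
208.5 [-0.5  0.4  2.9]
[[(0.57, [551.4, 177.8, 173.1], [300.0, 125.0])], [(0.64, [774.2, 267.4, 155.4], [388.0, 175.0]), (0.61, [606.2, 177.1, 171.2], [313.0, 139.0])]]
[[(0.78, [550.3, 179.3, 170.9], [273.0, 226.0])], [(0.94, [773.2, 264.8, 154.1], [158.0, 245.0]), (0.58, [606.3, 175.0, 174.0], [247.0, 220.0])]]
19.8917 [550.4 181.2 208.8]
```

View pics/crop3.png

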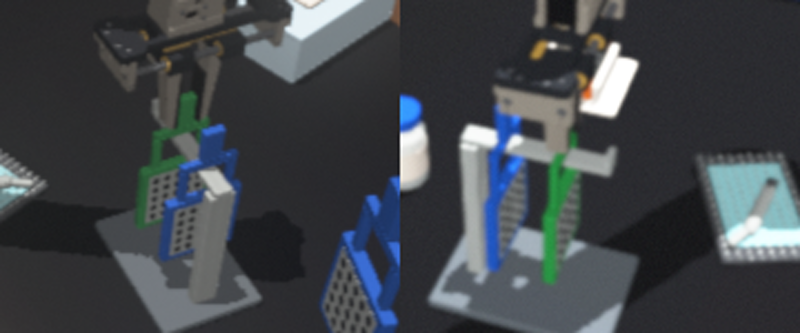

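The crossbar rests on the bar: first contact came at the expected height and blue is unmoved. I'll release and retreat straight up.

Run:
```python
from h import *
grip(0.5)
p=np.array(robot.observe()['tcp_pos'])
robot.servo_line([p[0],p[1],300],feed=80)
robot.servo_line([p[0],p[1],400],feed=150)
robot.hold(1.5)
for c in ('scene','side'):
    i=viewer.camera_info(c);snap(c,c+'4.png');print([find(n,c,i) for n in('green_eye','blue_eye','orange_eye')])
print(robot.observe()['t'])
a=cv2.imread('pics/scene4.png')[60:210,220:400];b=cv2.imread('pics/side4.png')[150:300,200:380]
cv2.imwrite('pics/crop4.png',cv2.resize(np.hstack([a,b]),(800,333),interpolation=2))
```

```text
[[(0.6, [552.0, 177.3, 173.1], [300.0, 125.0])], [(0.6, [606.8, 177.2, 171.5], [313.0, 139.0]), (0.55, [774.5, 267.0, 155.2], [388.0, 176.0])], [(0.65, [573.9, -177.6, 119.4], [172.0, 204.0])]]
[[(0.67, [551.3, 178.6, 169.1], [272.0, 227.0])], [(0.71, [772.0, 267.2, 156.6], [158.0, 245.0]), (0.67, [609.0, 178.6, 174.5], [246.0, 221.0])], [(0.71, [571.0, -181.8, 119.4], [289.0, 155.0])]]
24.4083
```

View pics/crop4.png

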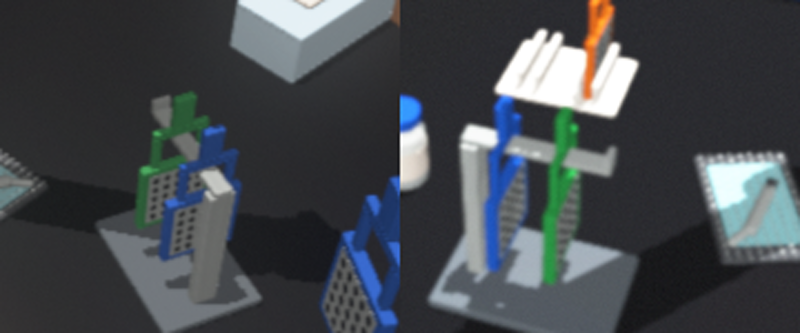

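Green hangs upright and square in front of blue, blue and orange have not moved, and the gripper is clear. I'm handing the job in.

```bash
python3 -c "
from cell import robot
print(robot.job_done())"
```

```text
the job is handed in; nothing more can be done
None
```

The green cassette hangs by its eye on the hook, about 46 mm behind the tip in front of the blue one; blue and orange measured unmoved, and I handed the job in at about 24 s (no verdict was returned).

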